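# Roll a grinding jar up the loading tray onto a jar mill

### The job

Load the jar mill by pushing only: with the fingers kept behind it, roll the white grinding jar slowly up the sloping steel tray, never letting it run free on the slope, until it drops into the dip between the two black rollers, and leave it lying there with its base up against the white thrust stop on the red drive housing. Do not lift the jar, and leave everything else on the bench where it is.

Things in the scene. Friction and masses are not known exactly. Their poses are not given: they have to be found in the camera images.
- mill: roller jar mill, fixed. Origin on the bench below the middle between its two rollers; x points away from the robot, up the tray and across the rollers, y along the rollers to the open end, z up. Red drive housing 152 mm tall at y = -127 to -214 mm, |x| < 97 mm; bearing plate 94 mm tall at the other end, y = 158 to 166 mm; base between them 44 mm tall, |x| < 95 mm
- seat (a point): axis of a jar seated in the dip between the rollers: mill x = 0, y = 0, z = 126 mm. Black rubber rollers along mill y (y = -121 to +149 mm), radius 18 mm, axles at z = 70 mm: the front one at x = -38 mm turns freely, the back one at x = +38 mm is stiff and stops the jar
- crest (a point): point above the front roller's axle where a jar's axis passes over it: mill x = -38 mm, y = 0, z = 138 mm. Once its axis is past this, the jar rolls on by itself into the dip
- tray: fixed steel loading tray, sloping 0.14 rad up to the front roller. Origin on its surface at the inner foot of the lower lip (12 mm high, 3 mm thick): mill x = -201, y = 0, z = 65 mm. x up the slope, y as mill y, z square to the surface. Sheet x = 0 to 150 mm, y = -125 to 155 mm, side rails 14 mm high; its plane touches the front roller's top at x = 162 mm
- jar: white grinding jar, blue bands and lid: cylinder of radius 50 mm, 130 mm long, 0.5 to 0.9 kg, smooth glaze. Origin mid-length on its axis; y runs along the axis from base (y = -65 mm) to lid (radius 42 mm, ends at y = 79 mm). Starts across the tray against the lip, lid to mill +y, axis at tray x = 32, z = 50 mm. Rolls back if not held. In the dip it slides along the rollers at 2 to 6 N
- stop_face (a point): centre of the face of the fixed white nylon thrust stop (48 mm disc) on the drive housing: mill x = 0, y = -115 mm, z = 124 mm, facing mill +y. With the jar's base against it the jar's origin is at mill y = -50 mm
- wrench: steel open-end wrench, 160 mm long, lying flat on the bench beside the mill; origin at its middle on the bench (a bystander, to be left alone)
- powder_jar: screw-top powder jar, 60 mm across and 85 mm tall with a black cap, standing on the bench in front of the drive housing, beside the tray; origin at the centre of its foot (a bystander, to be left alone)
- beaker: glass beaker, 70 mm across, 90 mm tall, standing; origin at the centre of its foot (a bystander, to be left alone)
- media_box: open grey box 130 x 100 x 45 mm full of white grinding balls; origin at the centre of its underside (a bystander, to be left alone)
- puck: amber resin specimen, 32 mm across, 20 mm tall; origin at the centre of its underside (a bystander, to be left alone)
- sieve_pan: shallow open brass pan, 100 mm across, 28 mm tall; origin at the centre of its underside (a bystander, to be left alone)
- brush: cleaning brush about 170 mm long, lying flat; origin at its middle on the bench (a bystander, to be left alone)
There are look-alikes about, which are no part of the job. Of the things like the jar, leave any that is green or pink; of the rest the larger one is meant.

How it is judged:
By the outcome, as a careful person would: the job done as asked, in the order asked, and still so for the second after the job is handed in, with the robot touching nothing.
It also fails if it takes over 64 s, if anything falls off the work surface, if the arm or the gripper's body presses on something with over 40 N, if the wrist force passes 120 N, or if a joint passes its speed limit or range.

### The arm

A 6-joint arm with a two-finger parallel gripper is mounted at the origin on the work surface. World frame = base frame: x ahead of the robot, y to its left, z up, the work surface at z = 0. Lengths are in m, angles in rad, forces in N, time in s.
With the tool pointing down it reaches from about 0.25 to 0.725 m from the base axis. Payload 9.7 kg.
Tool frame: the origin (TCP) lies on the centre line of the jaws, within the pads' length; the fingertips stand 14 mm ahead of it and the grasp point (between the pads) lies 5 mm behind it; z points along the fingers, x is the direction in which the jaws open and shut, and the axes are right-handed (so a half turn about z gives the same grasp; the last joint's range is limited). The gripper opens to 85 mm and grips with 20 to 120 N. Pads are 22 mm wide; open, the fingers measure 114 mm over their backs; the gripper's body (76 mm by 85 mm) begins 54 mm behind the grasp point. The pads swing forward as they close: fully open they stand 13 mm farther back than shut.
Start: joints at [-1.301, 0.087, 0.176, 1.66, 0, 1.571], TCP at [0.147, -0.53, 0.245] pointing down, gripper open.
Joint ranges: [-3.13, 3.13], [-0.85, 1.81], [-1.15, 1.24], [-2.2, 2.28], [-1.44, 1.52], [-3.14, 3.14]. Speed limits (rad/s): [2.22, 2.22, 2.57, 3.14, 3.14, 3.14].

### API

Orientations are given as [roll, pitch, yaw] about the fixed x, y, z axes, in that order (R = Rz(yaw) Ry(pitch) Rx(roll)).
In Python, from station import r gives the robot as it stands.
- The arm moves only by the tool move_arm, never from a script. Its argument "commands" is a list of rows, each a list of 7 numbers: the gripper's target within -1 to 1 (fully open at 1, half-way at 0, shut at -1), then the shift along the tool's x, y, z in mm, then the turn, a rotation vector about the tool's x, y, z in degrees. In form: [[gripper, tx, ty, tz, ax, ay, az], ...]. A call has 1 to 12 rows; each row shifts and turns the pose as measured when the row begins, along the tool's axes as they then stand; what a row does not reach is not made up. A row lasts 1/12 s, in which the tool goes at most 41.7 mm and 7.16 degrees, less where a joint would pass 70% of its speed; a pose out of reach is approached as far as the arm can. A call is refused whole if a number of a shift passes 41.7 or a number of a turn 7.16, either way. A call with a gripper value outside its range is refused whole. The fingers move at their own pace and stop on an object; "force" is the grip in N (left out, the last holds). Time passes only in rows, so rows that do not move let the fingers close. It gives the time, the measured TCP pose, the force and the opening at its end, in the units of the state.
- r.get_state(): the state, without advancing time (a new reading comes with each control period).
- r.get_image(name): name is "side" or "top"; returns a dict with "pixels" (384x512x3 uint8, blue, green, red), "fx", "fy", "cx", "cy" (pixels), "position" and "rotation" of the camera in the world. Camera axes: x right, y up, looking along -z (the intrinsics and any distortion apply to the point x, -y, -z); pixel columns grow to the right and rows downward; lengths in m; the calibration is good to about 2 mm. A picture is of the moment at which its call begins. There is no depth.
- r.close_job(): hands the job in, once; it reports no verdict.
Trained networks look in a picture, given as the dict that the camera call returned (one of the last four; its "shot" number tells which), for a name from the list of things; names that differ only in an ending like _2 or _b are one class to them, and where a whole thing is asked for, a point or a joint stands for the part that bears it (a point fixed in the world has none). Each returns a list of dicts, best first, with "confidence" (0 to 1); they miss things now and then, are a little off and sometimes report something else, mostly with a low value. They report only what shows in the picture. A call takes as long as a camera call. They do not tell look-alikes from the thing itself.
- r.trace(query, picture): "region" (384x512 bool, what is visible of it) and "centre" ([column, row] in pixels, amid what is visible of it).
The state is a dict: "clock": time; "q": joint angles; "qd": joint speeds; "tau": joint torques, N m; "tool_pos": TCP position; "tcp_rot": TCP orientation; "ft_force": force on the tool from outside, world axes, zero at the start; "wrist_torque": the same for the moment, N m; "width": finger opening in m.
Only numpy, scipy, OpenCV 4.12 (cv2) and the standard library are available. Lean on these libraries where they do the work, as an engineer would, in place of code of your own. Each camera call takes 0.05 s, during which the arm holds its last target.

## Working session

There is one attempt and no reset: what is moved stays moved. The work goes in short steps, Python scripts to look and compute and a tool call to move; the robot and the scene stay as the last step left them, time stands still between calls to the robot, and variables do not carry over. Pictures are saved under pics/ and viewed, and the job is handed in when it is done.

Besides the shell and the picture viewer there is one more tool, called after ">>>" by a JSON object that holds its "fn" and its "kwargs". move_arm: Moves the arm, as the interface text tells. Its arguments: {"type":"object","properties":{"commands":{"type":"array","items":{"type":"array","items":{"type":"number"}}},"force":{"type":"number"}},"required":["commands"]}

```bash
ls; mkdir -p pics; python3 - <<'E'
from station import r
import cv2,pickle
s=r.get_state();print(s)
for n in("side","top"):
    p=r.get_image(n);cv2.imwrite(f"pics/{n}0.png",p["pixels"]);pickle.dump(p,open(f"{n}0.pkl","wb"))
    print({k:v for k,v in p.items() if k!="pixels"})
    for q in("jar","mill","tray","powder_jar","wrench"):
        for t in r.trace(q,p): print(n,q,t["confidence"],t["centre"],t["region"].sum())
E
```

```text
pics
{'clock': 0.0, 'q': array([-1.30102016e+00,  8.74765136e-02,  1.75136347e-01,  1.65982033e+00,
       -6.34083163e-06,  1.57083448e+00]), 'qd': array([-0.00085149, -0.00034787, -0.0013197 , -0.00025281, -0.00163574,
       -0.00041412]), 'tau': array([-1.10144963e-03, -5.20388889e+01,  4.64801931e+01,  1.62198994e-02,
        1.86946863e-05,  5.85488436e-06]), 'tool_pos': array([ 0.14652415, -0.52989813,  0.24457517]), 'tcp_rot': array([ 3.14158626e+00,  1.36416548e-03, -1.30105831e+00]), 'ft_force': array([ 0.13264267,  0.04942662, -0.17691805]), 'wrist_torque': array([-0.03553207,  0.00029224, -0.03514338]), 'width': 0.08540980249766637}
{'fx': 418.89510365018197, 'fy': 418.89510365018197, 'cx': 254.2172323680774, 'cy': 197.80052037650307, 'position': array([0.48897858, 0.9832951 , 0.86420199]), 'rotation': array([ 0.90221269,  0.00987857, -3.09412791]), 'shot': 1}
side jar 0.98 [262.8, 187.8] 1600
side jar 0.85 [164.6, 289.4] 2731
side jar 0.66 [322.5, 223.1] 907
side jar 0.65 [323.3, 178.6] 1454
side jar 0.65 [235.9, 211.9] 1825
side mill 0.94 [213.3, 198.2] 7757
side tray 0.57 [235.7, 209.0] 1872
side powder_jar 0.67 [250.3, 161.0] 176
side powder_jar 0.41 [259.0, 146.4] 237
side wrench 0.7 [236.4, 264.0] 344
{'fx': 406.7255397304251, 'fy': 406.7255397304251, 'cx': 256.41172798913493, 'cy': 189.33059798544033, 'position': array([0.4447451 , 0.02477085, 1.52760648]), 'rotation': array([ 0.05103623, -0.0153174 , -1.5621464 ]), 'shot': 2}
top jar 0.96 [168.0, 129.5] 1073
top jar 0.8 [244.7, 235.8] 530
top jar 0.78 [256.4, 190.4] 1203
top jar 0.77 [302.6, 242.2] 1148
top jar 0.49 [277.2, 151.1] 7167
top mill 0.59 [276.2, 147.3] 7167
top tray 0.7 [273.5, 171.4] 2346
top powder_jar 0.57 [313.5, 179.7] 239
top wrench 0.66 [209.5, 170.3] 217
```

```bash
python3 - <<'E'
import cv2
a=cv2.imread("pics/side0.png");cv2.imwrite("pics/s1.png",cv2.resize(a[100:340,120:400],None,fx=2.5,fy=2.5,interpolation=cv2.INTER_CUBIC))
a=cv2.imread("pics/top0.png");cv2.imwrite("pics/t1.png",cv2.resize(a[80:300,130:380],None,fx=2.7,fy=2.7,interpolation=cv2.INTER_CUBIC))
E
```

```text
(no output)
```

View pics/s1.png

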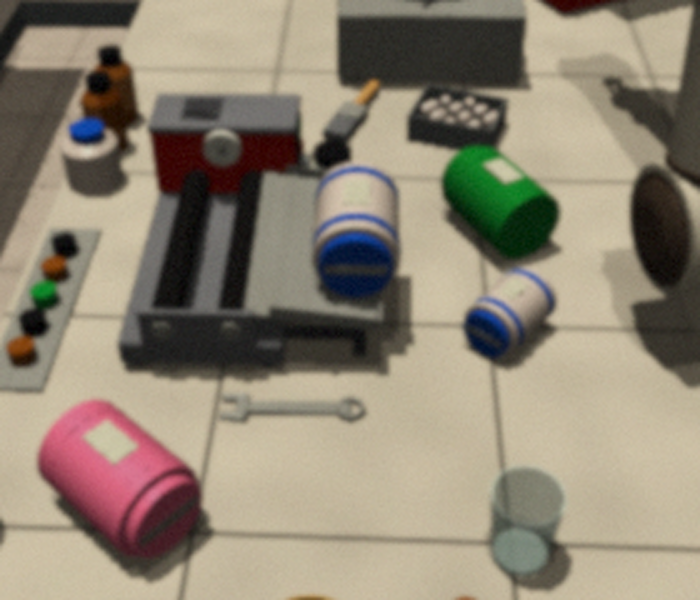

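View pics/t1.png

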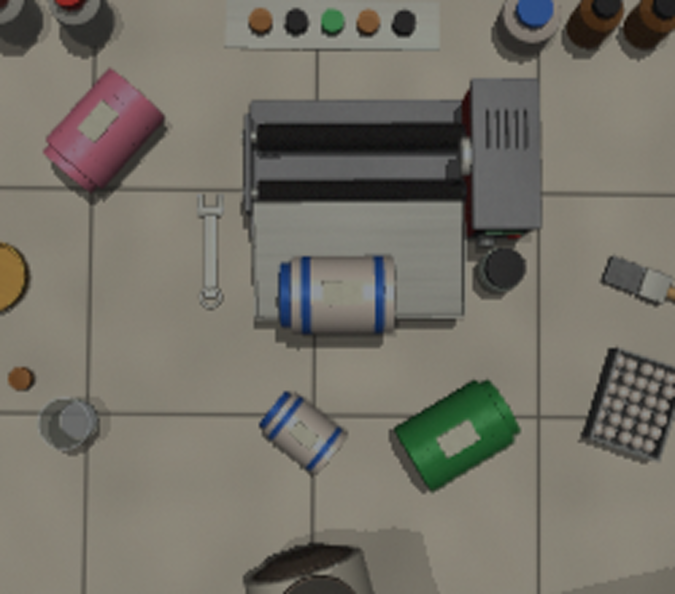

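White jars: the one on the tray at top (256,190) and the small one at (245,236). Green (303,242) and pink (168,130) are excluded, and the larger white one is on the tray. Next I measure the mill corners.

```bash
python3 - <<'E'
import cv2
a=cv2.imread("pics/side0.png");cv2.imwrite("pics/s2.png",cv2.resize(a[130:250,165:295],None,fx=5,fy=5,interpolation=cv2.INTER_CUBIC))
a=cv2.imread("pics/top0.png");cv2.imwrite("pics/t2.png",cv2.resize(a[105:215,210:340],None,fx=5,fy=5,interpolation=cv2.INTER_CUBIC))
E
```

```text
(no output)
```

View pics/s2.png

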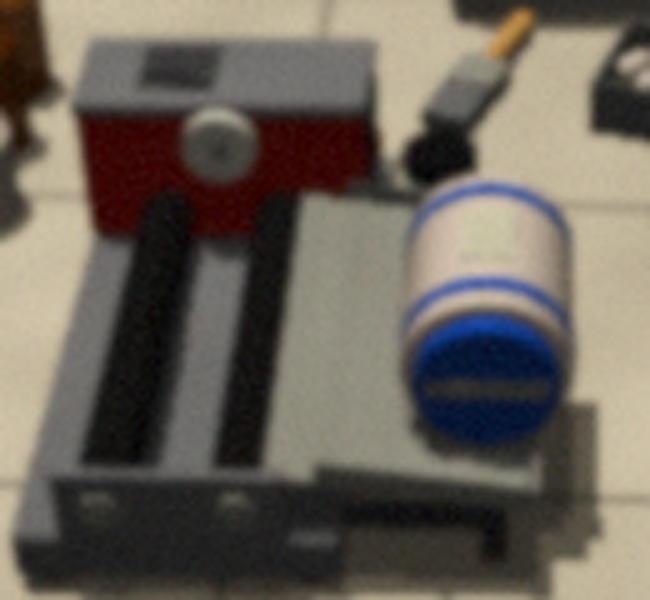

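View pics/t2.png

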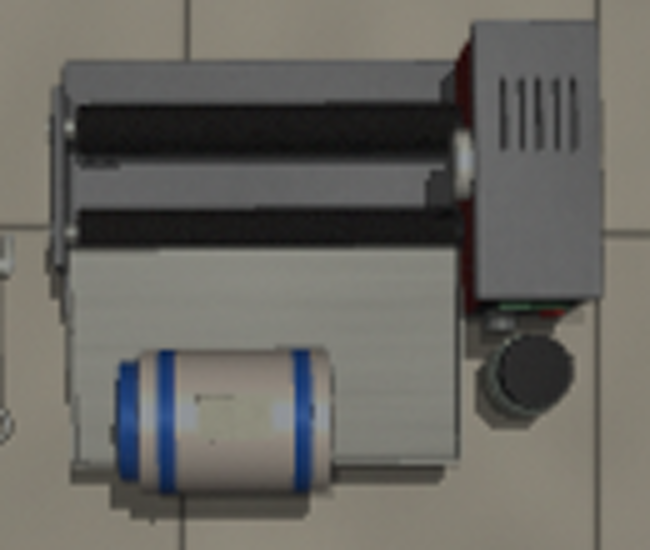

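```bash
cat > h.py <<'E'
import numpy as np,cv2,pickle
from scipy.spatial.transform import Rotation as Ro
from scipy.optimize import least_squares
def proj(p,X):
    X=np.atleast_2d(X);R=Ro.from_euler('xyz',p["rotation"]).as_matrix()
    c=(X-p["position"])@R
    return np.c_[p["fx"]*c[:,0]/-c[:,2]+p["cx"],p["fy"]*-c[:,1]/-c[:,2]+p["cy"]]
def m2w(m,X):
    X=np.atleast_2d(X);return X@Ro.from_euler('z',m[2]).as_matrix().T+[m[0],m[1],0]
def t2m(X):
    X=np.atleast_2d(X);c,s=np.cos(.14),np.sin(.14)
    return np.c_[-.201+X[:,0]*c-X[:,2]*s,X[:,1],.065+X[:,0]*s+X[:,2]*c]
E
python3 - <<'E'
from h import *
T=pickle.load(open("top0.pkl","rb"));S=pickle.load(open("side0.pkl","rb"))
tc=[((472,20),(.097,-.127,.152)),((597,24),(.097,-.214,.152)),((601,298),(-.097,-.214,.152)),((475,297),(-.097,-.127,.152))]
sc=[((75,110),(.097,-.127,.152)),((378,113),(-.097,-.127,.152)),((93,40),(.097,-.214,.152)),((378,40),(-.097,-.214,.152)),((220,146),(0,-.115,.124))]
tp=np.array([a for a,_ in tc])/5+[210,105];sp=np.array([a for a,_ in sc])/5+[165,130]
tX=np.array([b for _,b in tc]);sX=np.array([b for _,b in sc])
def f(m,w=(1,1)):return np.r_[w[0]*(proj(T,m2w(m,tX))-tp).ravel(),w[1]*(proj(S,m2w(m,sX))-sp).ravel()]
for w in((1,1),(1,0),(0,1)):
    q=least_squares(f,[.5,0,0],args=(w,));print(w,q.x.round(4),q.fun.round(1))
m=least_squares(f,[.5,0,0]).x
np.save("mill.npy",m)
# jar: top y extents / side lid centre
def g(y):
    J=t2m([[.032,y+.079,.05]]);return proj(S,m2w(m,J))-(np.array([487,378])/5+[165,130])
for y in(0,.02,.04,.06):print(y,g(y))
Xs=t2m([[.032,y0,.05] for y0 in(0,.02,.04,.06,.08)]);print(proj(T,m2w(m,Xs)))
from station import r
im=S["pixels"].copy();it=T["pixels"].copy()
P=[m2w(m,X)[0] for X in list(tX)+[(-.038,y,.07+.018) for y in(-.121,.149)]+[(.038,y,.088) for y in(-.121,.149)]]+list(m2w(m,t2m([(0,-.125,0),(0,.155,0),(.15,-.125,0),(.15,.155,0)])))
P=np.array(P)
def dr(p,n,x0,x1,y0,y1):
    k=5;im=cv2.resize(p["pixels"][y0:y1,x0:x1],None,fx=k,fy=k,interpolation=cv2.INTER_CUBIC)
    for u in proj(p,P):cv2.circle(im,tuple(int(v) for v in((u-[x0,y0])*k+k/2)),3,(0,255,255),-1)
    cv2.imwrite(n,im)
dr(T,"pics/t3.png",210,340,105,215);dr(S,"pics/s3.png",165,295,130,250)
E
```

```text
(1, 1) [ 0.6926 -0.0293  0.0165] [-0.9  0.2 -0.6 -0.7 -0.4  0.8 -0.7  1.2 -0.9 -1.7 -1.2 -1.8 -0.  -1.4
  0.3 -1.   0.4  0.7]
(1, 0) [ 0.6951 -0.0316  0.0098] [-0.1 -0.3  0.3 -1.   0.   0.5 -0.2  0.7 -0.  -0.  -0.  -0.  -0.  -0.
  0.  -0.  -0.   0. ]
(0, 1) [ 0.6892 -0.023   0.0269] [-0.   0.  -0.  -0.  -0.   0.  -0.   0.  -0.6 -0.5 -0.7 -1.  -0.1 -0.3
  0.6 -0.2  0.9  1.8]
0 [[ 0.84240025 -6.40835999]]
0.02 [[ 0.74234853 -1.99353105]]
0.04 [[0.63960421 2.54011055]]
0.06 [[0.53405709 7.19742648]]
[[266.79137868 189.5935466 ]
 [261.02875383 189.63406208]
 [255.26356416 189.67459559]
 [249.49580794 189.71514715]
 [243.72548348 189.75571676]]
```

View pics/s3.png

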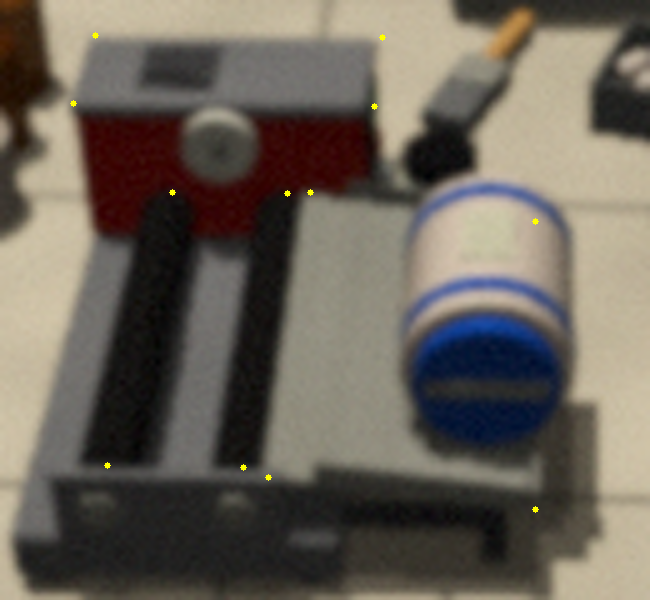

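View pics/t3.png

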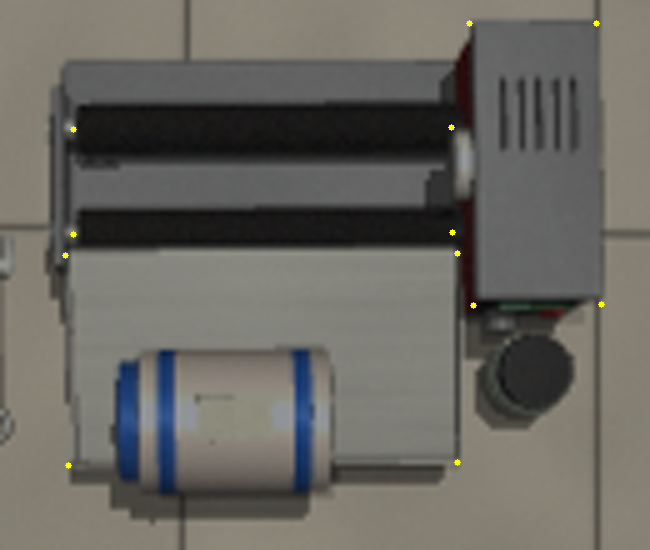

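View pics/side0.png

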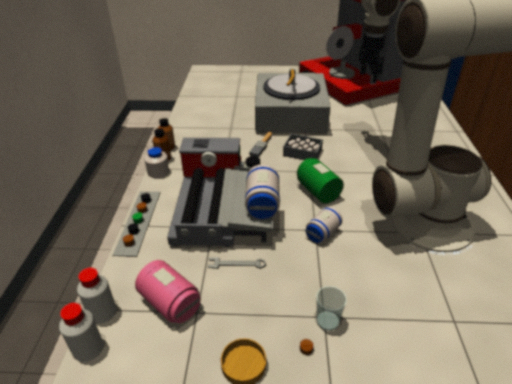

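View pics/top0.png

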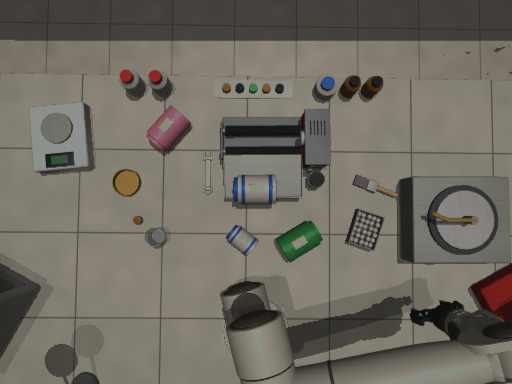

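>>> {"fn": "move_arm", "kwargs": {"commands": [[0.3, 0, 0, 0, 0, 0, -7], [0.3, 0, 0, 0, 0, 0, -7]]}}

```text
clock: 0.77
tool_pos: [0.1466, -0.5301, 0.2453]
tcp_rot: [3.142, -0.0, -1.053]
ft_force: [-0.9, 0.1, -0.1]
width: 0.0642
```

```bash
python3 - <<'E'
from station import r
s=r.get_state();print(s["q"].round(3),s["tcp_rot"],s["width"])
E
```

```text
[-1.301  0.087  0.176  1.66  -0.     1.323] [ 3.14154407e+00 -9.54342969e-05 -1.05337037e+00] 0.06416785084938337
```

```bash
python3 - <<'E'
import numpy as np
p=np.array([.1466,-.5301]);y=-1.053;t=np.array([.40,0.0]);n=22
for i in range(n):
    d=(t-p)/(n-i)*1000
    tx=np.array([np.cos(y),np.sin(y)]);ty=np.array([np.sin(y),-np.cos(y)])
    print([0.3,int(round(d@tx)),int(round(d@ty)),0,0,0,-6.87],end=", ")
    a=round(d@tx);b=round(d@ty);p=p+(a*tx+b*ty)/1000;y+=np.radians(6.87)
print(p,y)
E
```

```text
[0.3, -15, -22, 0, 0, 0, -6.87], [0.3, -13, -24, 0, 0, 0, -6.87], [0.3, -10, -25, 0, 0, 0, -6.87], [0.3, -7, -26, 0, 0, 0, -6.87], [0.3, -3, -26, 0, 0, 0, -6.87], [0.3, 0, -27, 0, 0, 0, -6.87], [0.3, 3, -26, 0, 0, 0, -6.87], [0.3, 6, -26, 0, 0, 0, -6.87], [0.3, 9, -25, 0, 0, 0, -6.87], [0.3, 12, -24, 0, 0, 0, -6.87], [0.3, 15, -22, 0, 0, 0, -6.87], [0.3, 17, -20, 0, 0, 0, -6.87], [0.3, 20, -18, 0, 0, 0, -6.87], [0.3, 22, -15, 0, 0, 0, -6.87], [0.3, 23, -13, 0, 0, 0, -6.87], [0.3, 25, -10, 0, 0, 0, -6.87], [0.3, 26, -7, 0, 0, 0, -6.87], [0.3, 26, -4, 0, 0, 0, -6.87], [0.3, 27, 0, 0, 0, 0, -6.87], [0.3, 27, 3, 0, 0, 0, -6.87], [0.3, 26, 6, 0, 0, 0, -6.87], [0.3, 25, 9, 0, 0, 0, -6.87], [ 4.00201681e-01 -6.62010559e-05] 1.58489063146423
```

>>> {"fn": "move_arm", "kwargs": {"commands": [[0.3, -15, -22, 0, 0, 0, -6.87], [0.3, -13, -24, 0, 0, 0, -6.87], [0.3, -10, -25, 0, 0, 0, -6.87], [0.3, -7, -26, 0, 0, 0, -6.87], [0.3, -3, -26, 0, 0, 0, -6.87], [0.3, 0, -27, 0, 0, 0, -6.87], [0.3, 3, -26, 0, 0, 0, -6.87], [0.3, 6, -26, 0, 0, 0, -6.87], [0.3, 9, -25, 0, 0, 0, -6.87], [0.3, 12, -24, 0, 0, 0, -6.87], [0.3, 15, -22, 0, 0, 0, -6.87]]}}

```text
clock: 1.68
tool_pos: [0.2672, -0.2535, 0.2435]
tcp_rot: [3.141, -0.001, 0.32]
ft_force: [0.4, -0.6, 0.5]
width: 0.0555
```

>>> {"fn": "move_arm", "kwargs": {"commands": [[0.3, 17, -20, 0, 0, 0, -6.87], [0.3, 20, -18, 0, 0, 0, -6.87], [0.3, 22, -15, 0, 0, 0, -6.87], [0.3, 23, -13, 0, 0, 0, -6.87], [0.3, 25, -10, 0, 0, 0, -6.87], [0.3, 26, -7, 0, 0, 0, -6.87], [0.3, 26, -4, 0, 0, 0, -6.87], [0.3, 27, 0, 0, 0, 0, -6.87], [0.3, 27, 3, 0, 0, 0, -6.87], [0.3, 26, 6, 0, 0, 0, -6.87], [0.3, 25, 9, 0, 0, 0, -6.87]]}}

```text
clock: 2.6
tool_pos: [0.3749, 0.0353, 0.246]
tcp_rot: [3.132, 0.004, 1.696]
ft_force: [0.5, -1.2, 0.5]
width: 0.0552
```

>>> {"fn": "move_arm", "kwargs": {"commands": [[0.3, -17, 13, 0, 0, 0, 3.2], [0.3, -17, 10, 0, 0, 0, 3.2], [0.3, 0, 0, 0, 0, 0, 0], [0.3, 0, 0, 0, 0, 0, 0]]}}

```text
clock: 2.93
tool_pos: [0.4033, 0.0116, 0.2463]
tcp_rot: [3.131, 0.002, 1.606]
ft_force: [-0.9, -0.1, -0.6]
width: 0.055
```

```bash
python3 - <<'E'
from station import r
s=r.get_state();print(s["tool_pos"],s["tcp_rot"],s["q"].round(3))
E
```

```text
[0.40334944 0.01161439 0.24625701] [3.13128615e+00 1.77842102e-03 1.60554578e+00] [ 0.03  -0.269 -0.152  1.678 -0.002 -0.005]
```

>>> {"fn": "move_arm", "kwargs": {"commands": [[0.3, -6, 8, 25, 0, 0.6, 1.3], [0.3, -4, 8, 25, 0, 0, 0], [0.3, -1, 5, 25, 0, 0, 0], [0.3, 0, 0, 25, 0, 0, 0], [0.3, 0, 0, 20, 0, 0, 0], [0.3, 0, 0, 5, 0, 0, 0], [0.3, 0, 0, 0, 0, 0, 0]]}}

```text
clock: 3.52
tool_pos: [0.4254, 0.0014, 0.119]
tcp_rot: [3.127, -0.01, 1.583]
ft_force: [-0.0, 0.3, -0.2]
width: 0.0557
```

```bash
cat > look.py <<'E'
import sys
from h import *
from station import r
n=sys.argv[1]
s=r.get_state();print(s["tool_pos"].round(4),s["tcp_rot"].round(3),s["ft_force"].round(1),s["q"].round(2))
T=r.get_image("top");S=r.get_image("side")
a=cv2.resize(T["pixels"][100:220,200:340],None,fx=4,fy=4,interpolation=cv2.INTER_CUBIC)
b=cv2.resize(S["pixels"][120:250,160:310],None,fx=4,fy=4,interpolation=cv2.INTER_CUBIC)
a=cv2.copyMakeBorder(a,0,40,0,0,0)[:520,:400+160]
import numpy as np
cv2.imwrite(f"pics/{n}_t.png",a);cv2.imwrite(f"pics/{n}_s.png",b)
pickle.dump((T,S),open(n+".pkl","wb"))
E
python3 look.py a
```

```text
[0.4254 0.0014 0.119 ] [ 3.127 -0.01   1.583] [-0.   0.3 -0.2] [-0.   -0.24 -0.37  1.42  0.01 -0.01]
```

View pics/a_s.png

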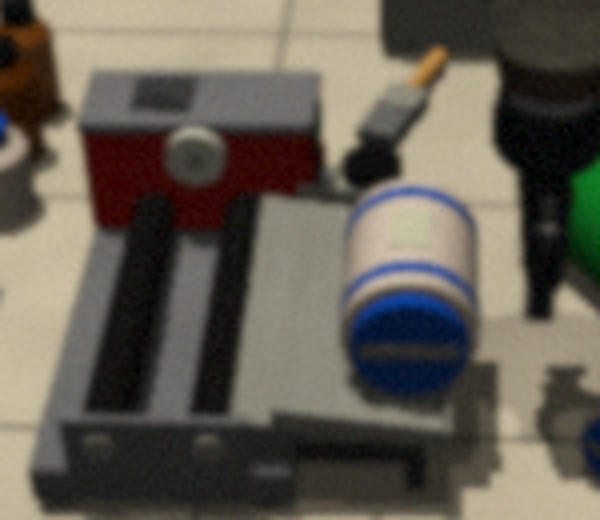

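View pics/a_t.png

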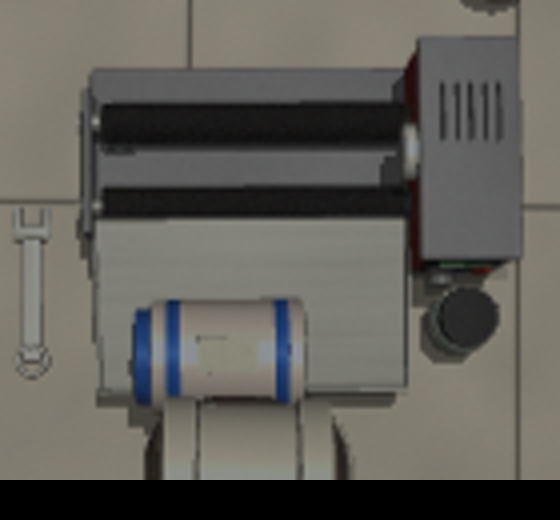

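>>> {"fn": "move_arm", "kwargs": {"commands": [[0.3, -1, 10, 0, 0.8, -0.6, 0], [0.3, 0, 8, 0, 0, 0, 0], [0.3, 0, 4, 0, 0, 0, 0], [0.3, 0, 2, 0, 0, 0, 0], [0.3, 0, 2, 0, 0, 0, 0], [0.3, 0, 2, 0, 0, 0, 0]]}}

```text
clock: 4.12
tool_pos: [0.458, 0.0009, 0.1279]
tcp_rot: [3.129, 0.0, 1.583]
ft_force: [-0.2, 0.1, -0.3]
width: 0.0556
```

>>> {"fn": "move_arm", "kwargs": {"commands": [[0.3, 0, 2, 0, 0, 0, 0], [0.3, 0, 2, 0, 0, 0, 0], [0.3, 0, 2, 0, 0, 0, 0], [0.3, 0, 2, 0, 0, 0, 0]]}}

```text
clock: 4.45
tool_pos: [0.465, 0.0012, 0.1285]
tcp_rot: [3.131, -0.001, 1.583]
ft_force: [-2.5, 0.4, 1.8]
width: 0.0556
```

>>> {"fn": "move_arm", "kwargs": {"commands": [[0.3, 0, 3, 0, 0, 0, 0], [0.3, 0, 3, 0, 0, 0, 0], [0.3, 0, 3, 0, 0, 0, 0], [0.3, 0, 3, 0, 0, 0, 0], [0.3, 0, 3, 0, 0, 0, 0], [0.3, 0, 3, 0, 0, 0, 0]]}}

```text
clock: 4.95
tool_pos: [0.4844, 0.0015, 0.1284]
tcp_rot: [3.132, -0.001, 1.583]
ft_force: [-2.8, -0.0, 2.0]
width: 0.0554
```

```bash
python3 look.py b
```

```text
[0.4844 0.0015 0.1284] [ 3.132e+00 -1.000e-03  1.583e+00] [-2.8 -0.   2. ] [ 0.   -0.09 -0.23  1.43  0.   -0.01]
```

View pics/b_s.png

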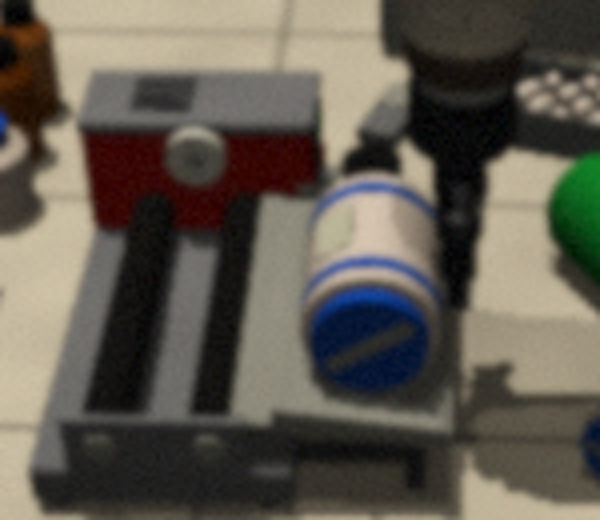

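View pics/b_t.png

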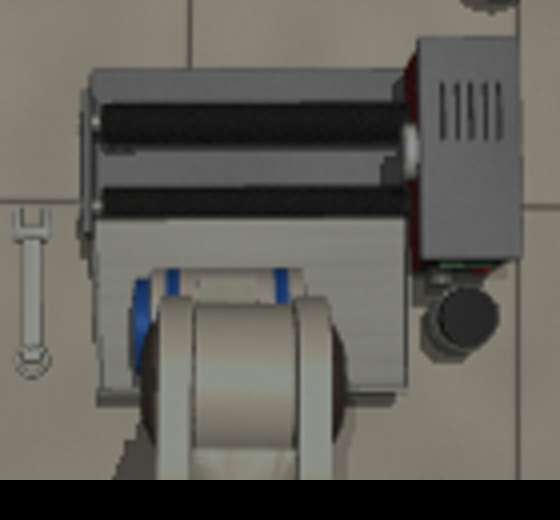

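>>> {"fn": "move_arm", "kwargs": {"commands": [[0.3, 0, 3, -0.3, 0, 0, 0], [0.3, 0, 3, -0.3, 0, 0, 0], [0.3, 0, 3, -0.3, 0, 0, 0], [0.3, 0, 3, -0.3, 0, 0, 0], [0.3, 0, 3, -0.3, 0, 0, 0], [0.3, 0, 3, -0.3, 0, 0, 0], [0.3, 0, 3, -0.3, 0, 0, 0], [0.3, 0, 3, -0.3, 0, 0, 0], [0.3, 0, 3, -0.3, 0, 0, 0], [0.3, 0, 3, -0.3, 0, 0, 0]]}}

```text
clock: 5.88
tool_pos: [0.5172, 0.0019, 0.1319]
tcp_rot: [3.132, -0.001, 1.583]
ft_force: [-2.8, 0.4, 1.3]
width: 0.0561
```

>>> {"fn": "move_arm", "kwargs": {"commands": [[0.3, 0, 3, -0.4, 0, 0, 0], [0.3, 0, 3, -0.4, 0, 0, 0], [0.3, 0, 3, -0.4, 0, 0, 0], [0.3, 0, 3, -0.4, 0, 0, 0], [0.3, 0, 3, -0.4, 0, 0, 0], [0.3, 0, 3, -0.4, 0, 0, 0], [0.3, 0, 3, -0.4, 0, 0, 0], [0.3, 0, 3, -0.4, 0, 0, 0], [0.3, 0, 3, -0.4, 0, 0, 0], [0.3, 0, 3, -0.4, 0, 0, 0]]}}

```text
clock: 6.72
tool_pos: [0.5505, 0.0023, 0.1365]
tcp_rot: [3.133, -0.001, 1.583]
ft_force: [-2.6, -0.9, 1.4]
width: 0.0554
```

>>> {"fn": "move_arm", "kwargs": {"commands": [[0.3, 0, 3, -0.4, 0, 0, 0], [0.3, 0, 3, -0.4, 0, 0, 0], [0.3, 0, 3, -0.4, 0, 0, 0], [0.3, 0, 3, -0.4, 0, 0, 0], [0.3, 0, 3, -0.4, 0, 0, 0], [0.3, 0, 3, -0.4, 0, 0, 0], [0.3, 0, 3, -0.4, 0, 0, 0], [0.3, 0, 3, -0.4, 0, 0, 0]]}}

```text
clock: 7.38
tool_pos: [0.5772, 0.0027, 0.1403]
tcp_rot: [3.132, -0.001, 1.583]
ft_force: [-1.8, 0.4, 1.3]
width: 0.0553
```

```bash
python3 look.py c
```

```text
[0.5772 0.0027 0.1403] [ 3.132e+00 -1.000e-03  1.583e+00] [-1.8  0.4  1.3] [ 0.    0.13  0.02  1.45  0.   -0.01]
```

View pics/c_s.png

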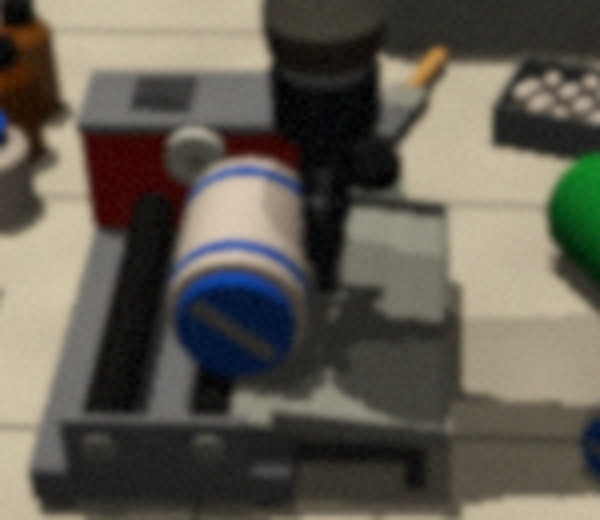

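>>> {"fn": "move_arm", "kwargs": {"commands": [[0.3, 0, 2, -0.2, 0, 0, 0], [0.3, 0, 2, -0.2, 0, 0, 0], [0.3, 0, 2, -0.2, 0, 0, 0], [0.3, 0, 2, -0.2, 0, 0, 0], [0.3, 0, 2, -0.2, 0, 0, 0], [0.3, 0, 2, 0, 0, 0, 0], [0.3, 0, 2, 0, 0, 0, 0]]}}

```text
clock: 8.07
tool_pos: [0.5927, 0.0028, 0.1413]
tcp_rot: [3.132, -0.001, 1.583]
ft_force: [-1.1, 0.9, 0.8]
width: 0.0559
```

>>> {"fn": "move_arm", "kwargs": {"commands": [[0.3, 0, 2, 0, 0, 0, 0], [0.3, 0, 2, 0, 0, 0, 0], [0.3, 0, 1, 0, 0, 0, 0]]}}

```text
clock: 8.32
tool_pos: [0.599, 0.0028, 0.1414]
tcp_rot: [3.131, -0.001, 1.583]
ft_force: [-0.2, -0.3, -1.7]
width: 0.0553
```

```bash
python3 look.py d
```

```text
[0.599  0.0028 0.1414] [ 3.131e+00 -1.000e-03  1.583e+00] [-0.2 -0.3 -1.7] [ 0.    0.18  0.08  1.46  0.   -0.01]
```

View pics/d_s.png

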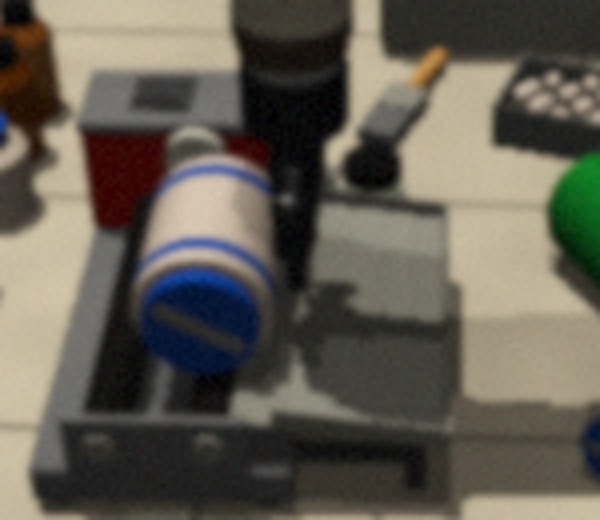

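>>> {"fn": "move_arm", "kwargs": {"commands": [[0.3, 0, 0, 0, 0, 0, 0], [0.3, 0, 0, 0, 0, 0, 0], [0.3, 0, 0, 0, 0, 0, 0], [0.3, 0, 0, 0, 0, 0, 0], [0.3, 0, 0, 0, 0, 0, 0], [0.3, 0, 0, 0, 0, 0, 0], [0.3, 0, 0, 0, 0, 0, 0], [0.3, 0, 0, 0, 0, 0, 0]]}}

```text
clock: 9.08
tool_pos: [0.5987, 0.0027, 0.1414]
tcp_rot: [3.131, -0.0, 1.583]
ft_force: [0.3, -0.0, 0.2]
width: 0.0558
```

```bash
python3 look.py e
```

```text
[0.5987 0.0027 0.1414] [ 3.131 -0.     1.583] [ 0.3 -0.   0.2] [ 0.    0.18  0.08  1.46  0.   -0.01]
```

View pics/e_s.png

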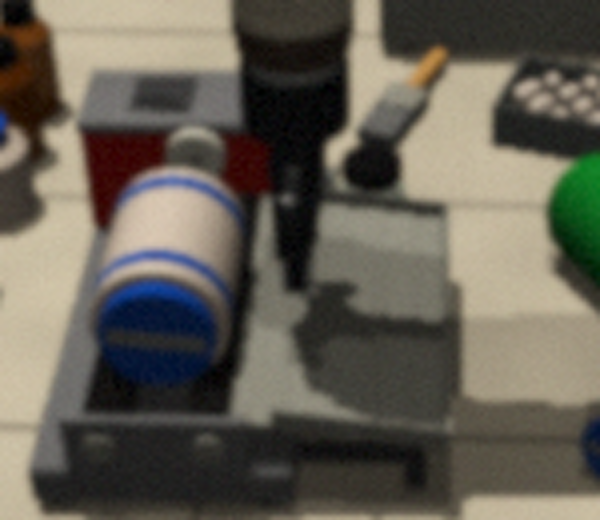

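View pics/e_t.png

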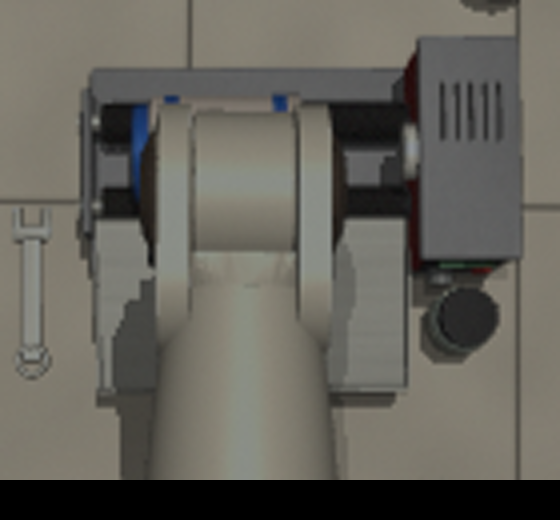

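>>> {"fn": "move_arm", "kwargs": {"commands": [[-1, 0, -8, -15, 0, 0, 0], [-1, 0, 0, -30, 0, 0, 0], [-1, 0, 0, -30, 0, 0, 0], [-1, 0, 0, -25, 0, 0, 0], [-1, 20, 10, 0, 0, 0, 0], [-1, 25, 20, 0, 0, 0, 0], [-1, 25, 20, 0, 0, 0, 0], [-1, 20, 20, 0, 0, 0, 0], [-1, 15, 15, 0, 0, 0, 0], [-1, 10, 10, 0, 0, 0, 0], [-1, 0, 0, 0, 0, 0, 0]]}}

```text
clock: 10.1
tool_pos: [0.6855, 0.123, 0.2476]
tcp_rot: [3.129, -0.001, 1.58]
ft_force: [-1.1, -1.0, -0.0]
width: -0.0003
```

```bash
python3 - <<'E'
from h import *
T,S=pickle.load(open("e.pkl","rb"))
for m in([.694,-.031,.012],[.6926,-.0293,.0165]):
  for y in(.09,.10,.11,.12): print(y,proj(S,m2w(m,[[0,y,.126]])),m2w(m,[[0,y,.126]]))
E
python3 look.py f
```

```text
0.09 [[200.54365436 198.56532178]] [[0.69292003 0.05899352 0.126     ]]
0.1 [[200.06231858 200.76533245]] [[0.69280003 0.0689928  0.126     ]]
0.11 [[199.57455931 202.99470254]] [[0.69268003 0.07899208 0.126     ]]
0.12 [[199.08024711 205.25402369]] [[0.69256003 0.08899136 0.126     ]]
0.09 [[201.08693363 198.94973497]] [[0.69111507 0.06068775 0.126     ]]
0.1 [[200.6245113  201.15512342]] [[0.69095007 0.07068639 0.126     ]]
0.11 [[200.15590934 203.38998382]] [[0.69078508 0.08068503 0.126     ]]
0.12 [[199.68100305 205.65491093]] [[0.69062009 0.09068367 0.126     ]]
[0.6855 0.123  0.2476] [ 3.129e+00 -1.000e-03  1.580e+00] [-1.1 -1.  -0. ] [ 0.18  0.46  0.64  1.73 -0.    0.17]
```

View pics/f_s.png

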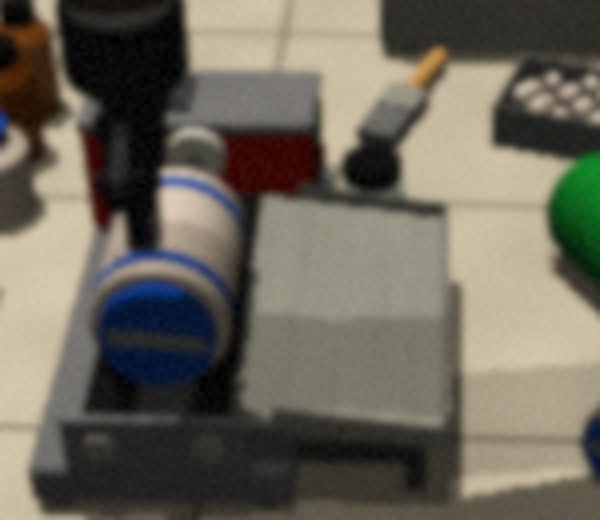

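>>> {"fn": "move_arm", "kwargs": {"commands": [[-1, 0, 3, 25, 0.5, 0, 0], [-1, 0, 3, 25, 0, 0, 0], [-1, 0, 0, 20, 0, 0, 0], [-1, 0, 0, 15, 0, 0, 0], [-1, 0, 0, 10, 0, 0, 0], [-1, 0, 0, 0, 0, 0, 0]]}}

```text
clock: 10.7
tool_pos: [0.688, 0.1155, 0.1531]
tcp_rot: [3.135, -0.0, 1.575]
ft_force: [-0.8, -0.3, -0.7]
width: 0.0002
```

>>> {"fn": "move_arm", "kwargs": {"commands": [[-1, 2, 3, 9, 0.4, 0, 0], [-1, 2, 2, 9, 0, 0, 0], [-1, 0, 0, 0, 0, 0, 0], [-1, 0, 0, 0, 0, 0, 0]]}}

```text
clock: 11.03
tool_pos: [0.6929, 0.1177, 0.1365]
tcp_rot: [3.14, -0.0, 1.572]
ft_force: [0.2, 0.8, 0.8]
width: 0.0
```

```bash
python3 look.py g
```

```text
[0.6929 0.1177 0.1365] [ 3.14  -0.     1.572] [0.2 0.8 0.8] [0.17 0.45 0.4  1.53 0.   0.17]
```

View pics/g_s.png

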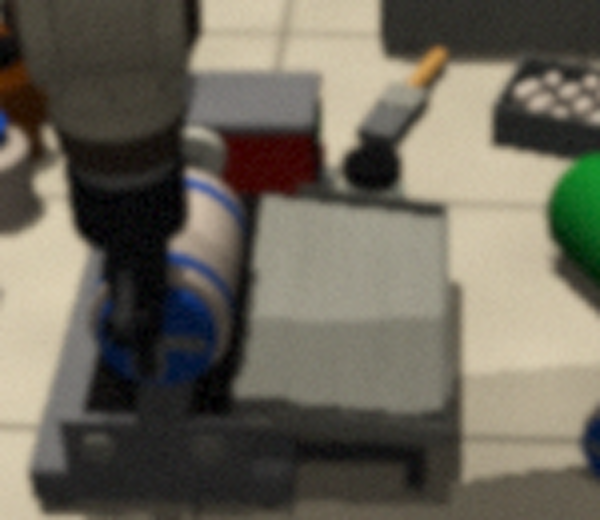

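>>> {"fn": "move_arm", "kwargs": {"commands": [[-1, -6, 0, 0, 0, 0, 0], [-1, -5, 0, 0, 0, 0, 0], [-1, -3, 0, 0, 0, 0, 0], [-1, -3, 0, 0, 0, 0, 0], [-1, -3, 0, 0, 0, 0, 0], [-1, -3, 0, 0, 0, 0, 0], [-1, -3, 0, 0, 0, 0, 0], [-1, -3, 0, 0, 0, 0, 0]]}}

```text
clock: 11.8
tool_pos: [0.6949, 0.0907, 0.1434]
tcp_rot: [3.13, -0.009, 1.577]
ft_force: [-0.3, 5.6, 1.1]
width: -0.0
```

>>> {"fn": "move_arm", "kwargs": {"commands": [[-1, -4, 0, 0, 0, 0, 0], [-1, -4, 0, 0, 0, 0, 0], [-1, -4, 0, 0, 0, 0, 0], [-1, -4, 0, 0, 0, 0, 0], [-1, -4, 0, 0, 0, 0, 0], [-1, -4, 0, 0, 0, 0, 0]]}}

```text
clock: 12.3
tool_pos: [0.6955, 0.0655, 0.1451]
tcp_rot: [3.127, -0.011, 1.578]
ft_force: [-0.6, 4.7, 2.0]
width: 0.0001
```

```bash
python3 look.py i
```

```text
[0.6955 0.0655 0.1451] [ 3.127 -0.011  1.578] [-0.6  4.7  2. ] [0.09 0.42 0.39 1.52 0.01 0.08]
```

View pics/i_s.png

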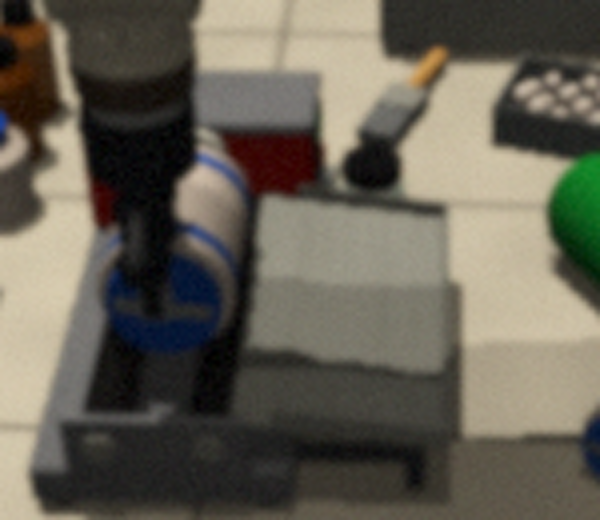

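View pics/i_t.png

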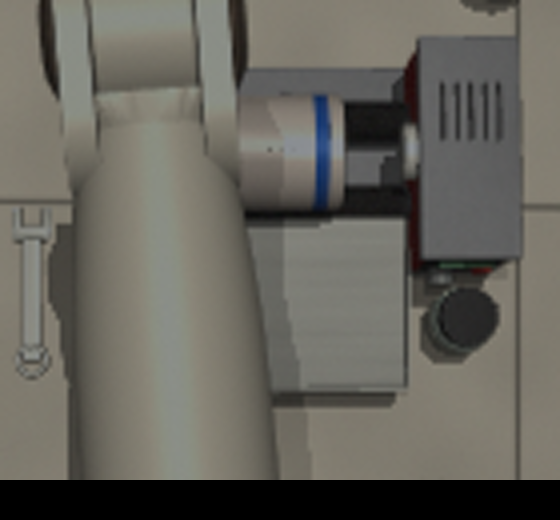

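>>> {"fn": "move_arm", "kwargs": {"commands": [[-1, -4, 0, 0.4, 0, 0, 0], [-1, -4, 0, 0.4, 0, 0, 0], [-1, -4, 0, 0.4, 0, 0, 0], [-1, -4, 0, 0.4, 0, 0, 0], [-1, -4, 0, 0.4, 0, 0, 0], [-1, -4, 0, 0.4, 0, 0, 0], [-1, -4, 0, 0.4, 0, 0, 0], [-1, -4, 0, 0.4, 0, 0, 0]]}}

```text
clock: 13.07
tool_pos: [0.6965, 0.0353, 0.1451]
tcp_rot: [3.122, -0.016, 1.581]
ft_force: [-0.8, 5.7, 3.5]
width: 0.0002
```

>>> {"fn": "move_arm", "kwargs": {"commands": [[-1, -3, 0, 0, 0, 0, 0], [-1, -3, 0, 0, 0, 0, 0], [-1, -3, 0, 0, 0, 0, 0]]}}

```text
clock: 13.32
tool_pos: [0.6965, 0.0263, 0.1452]
tcp_rot: [3.122, -0.017, 1.582]
ft_force: [-0.2, 4.6, 2.2]
width: 0.0001
```

>>> {"fn": "move_arm", "kwargs": {"commands": [[-1, -3, 0, 0, 0, 0, 0], [-1, -3, 0, 0, 0, 0, 0], [-1, -2, 0, 0, 0, 0, 0]]}}

```text
clock: 13.57
tool_pos: [0.6967, 0.0178, 0.1452]
tcp_rot: [3.122, -0.017, 1.582]
ft_force: [0.1, 5.4, 3.6]
width: 0.0005
```

>>> {"fn": "move_arm", "kwargs": {"commands": [[-1, -2, 0, 0, 0, 0, 0], [-1, -2, 0, 0, 0, 0, 0]]}}

```text
clock: 13.73
tool_pos: [0.6968, 0.0133, 0.1452]
tcp_rot: [3.122, -0.018, 1.582]
ft_force: [-0.4, 5.0, 2.7]
width: 0.0001
```

```bash
python3 look.py j
```

```text
[0.6968 0.0133 0.1452] [ 3.122 -0.018  1.582] [-0.4  5.   2.7] [0.01 0.41 0.37 1.51 0.02 0.  ]
```

View pics/j_t.png

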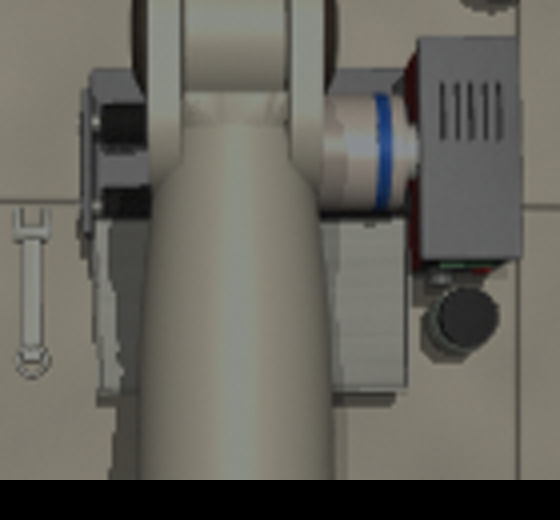

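Nearly touching the stop. I'll go on in small steps until the force rises.

>>> {"fn": "move_arm", "kwargs": {"commands": [[-1, -1.5, 0, 0, 0, 0, 0], [-1, -1.5, 0, 0, 0, 0, 0]]}}

```text
clock: 14.0
tool_pos: [0.6968, 0.0119, 0.1453]
tcp_rot: [3.122, -0.021, 1.583]
ft_force: [-0.3, 18.0, 2.4]
width: -0.0
```

>>> {"fn": "move_arm", "kwargs": {"commands": [[-1, -1, 0, 0, 0, 0, 0], [-1, -1, 0, 0, 0, 0, 0]]}}

```text
clock: 14.17
tool_pos: [0.6967, 0.0121, 0.1453]
tcp_rot: [3.122, -0.024, 1.585]
ft_force: [-0.5, 8.7, 2.7]
width: 0.0
```

>>> {"fn": "move_arm", "kwargs": {"commands": [[-1, 2, 0, 0, 0, 0, 0], [-1, 5, 0, 0, 0, 0, 0], [-1, 15, 0, 0, 0, 0, 0], [-1, 20, 0, 0, 0, 0, 0], [-1, 15, 0, -10, 0, 0, 0], [-1, 0, 0, -30, 0, 0, 0], [-1, 0, 0, -35, 0, 0, 0], [-1, 0, -20, -30, 0, 0, 0], [-1, 0, -35, 0, 0, 0, 0], [-1, 0, -40, 0, 0, 0, 0], [-1, 0, -40, 0, 0, 0, 0], [-1, 0, -40, 0, 0, 0, 0]]}}

```text
clock: 15.17
tool_pos: [0.5172, 0.0729, 0.2504]
tcp_rot: [3.128, -0.017, 1.584]
ft_force: [-1.3, 0.1, 0.2]
width: -0.0
```

>>> {"fn": "move_arm", "kwargs": {"commands": [[-1, 35, -40, -10, 0, 0, 0], [-1, 40, -20, -10, 0, 0, 0], [-1, 40, -10, 0, 0, 0, 0], [-1, 40, 0, 0, 0, 0, 0], [-1, 40, 0, 0, 0, 0, 0], [-1, 0, 0, 0, 0, 0, 0], [-1, 0, 0, 0, 0, 0, 0]]}}

```text
clock: 15.75
tool_pos: [0.4437, 0.2635, 0.2791]
tcp_rot: [3.118, -0.019, 1.585]
ft_force: [-1.3, -0.7, 0.9]
width: -0.0003
```

```bash
python3 look.py k; python3 - <<'E'
from h import *
T,S=pickle.load(open("k.pkl","rb"))
cv2.imwrite("pics/kT.png",T["pixels"]);cv2.imwrite("pics/kS.png",S["pixels"])
m=[.694,-.031,.012]
k=lambda p,X,x0,y0:((proj(p,m2w(m,X))-[x0,y0])*4).round()
X=[[0,.029,.126],[0,.015,.176],[0,-.115,.176]]
print(k(S,X,160,120),k(T,X,200,100))
E
```

```text
[0.4437 0.2635 0.2791] [ 3.118 -0.019  1.585] [-1.3 -0.7  0.9] [ 0.53 -0.01  0.14  1.69  0.    0.52]
[[173. 263.]
 [170. 196.]
 [192. 103.]] [[234. 154.]
 [252. 143.]
 [407. 143.]]
```

View pics/k_t.png

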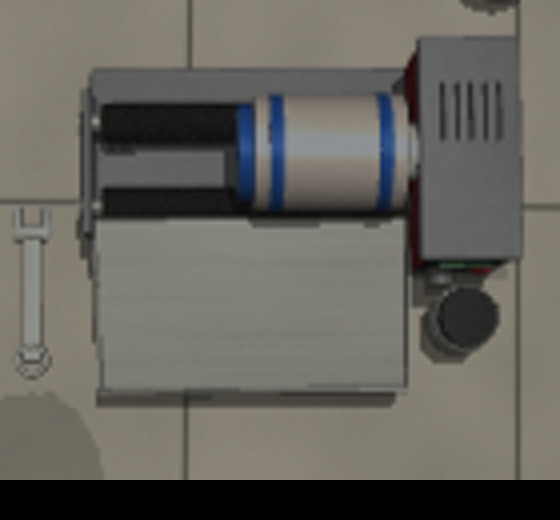

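View pics/k_s.png

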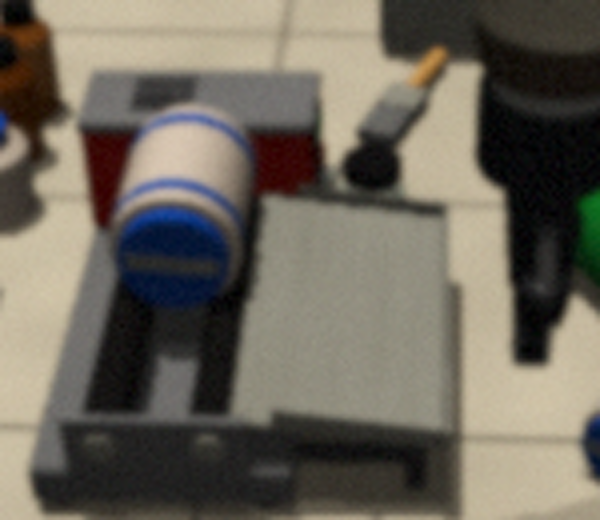

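View pics/kT.png

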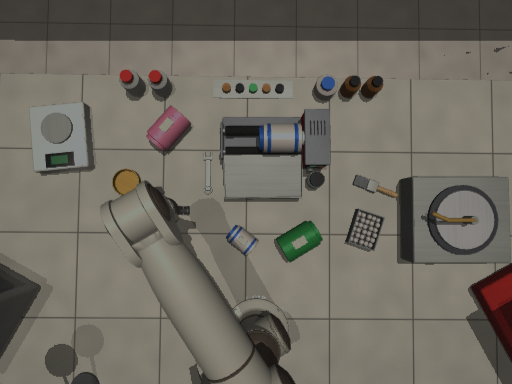

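The jar lies in the dip. In the top crop its base edge is at column 408 (407 predicted) and its lid end at 235 (234 predicted). The arm is clear of everything, so I hand in.

```bash
python3 -c "
from station import r
print(r.close_job())"
```

```text
the job is handed in; nothing more can be done
None
```

The white grinding jar is lying in the dip between the two rollers with its base against the thrust stop, and the job is handed in at about 16 s of the 64 s allowed.

- **Rolling up:** I pushed the larger white jar up the tray at about 36 mm/s, slower near the crest, with both fingers behind it. The push force stayed under 3 N. After the crest it rolled into the dip by itself.
- **Sliding to the stop:** I pushed on the lid with closed fingers. It slid at about 5 N, and the force rose to 18 N when the base met the stop. I then backed the arm clear.
- **Last checks:** The final pictures put the base edge and the lid end within 1 enlarged pixel (about 1 mm) of where a jar against the stop should be. The other things on the bench look unmoved.
- **Disagreement:** The two cameras' mill fits differed by about 6 mm in x and 9 mm along the rollers. I used a rounded in-between value close to the top-camera fit, and the contact points agreed with it to a few millimetres.
- **Drift:** The tool crept 7–9 mm upward during the pushes, with no ill effect.

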